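# Finish a boxed meal with a bread roll in the tongs

## Task

Finish this meal for the bag: first shut the lid of the open foam meal box all the way down. Then pick up the serving tongs, close them on the long bread roll (not the round bun) and hold the roll in the tongs over the middle of the shut box, about a hand's width above the lid; the program finishes while still holding it there, still. Touch the bread only with the tongs, and leave the bun, the bowl, the cup and the napkin dispenser where they are.

Things in the scene. Friction and masses are not known exactly. Their poses are not given: they have to be found in the camera images.
- box: White foam takeaway box with hinged lid, holding food, on the table; does not slide when pushed. 160 mm deep (its x), 180 mm wide (its y), base 45 mm high, walls slanted; 74 mm high when shut. Origin: centre of its underside. x points from its front (nearest the robot at yaw 0) to the hinge side, z up
- box_lid (a joint): Angle of the box's lid in rad: 0 shut flat on the base, 1.57 upright, at most 1.9; starts at 1.35 to 1.65. Stiff hinge: the lid stays where it is left (about 0.4 N at the free edge moves it), no spring-back. The lid is a shallow tub 28 mm deep; its free edge is 160 mm from the hinge, with a 40 mm wide, 14 mm long tab in the middle
- box_hinge (a point): Middle of the lid's hinge line, on the rim at the far (+x) side of the box, 45 mm above the table; the hinge line runs along the box's y
- lid_mid (a point): Centre of the lid's flat outer face (its top when shut, 74 mm above the table), 80 mm from the hinge line; the flat face measures 136 by 156 mm. Its z axis points out of that face
- lid_edge (a point): Point on the lid's flat outer face at its free side: middle of the edge of the flat, 148 mm from the hinge line (the wall slants out from there to the rim)
- board: Wooden bread board, 240 mm (x) by 280 mm (y), 18 mm thick, lying on the table, does not slide. Origin: centre of its underside, on the table
- roll: The long bread roll, lying on the board: 88 mm long (its x), 46 mm wide (its y), 40 mm high, rounded, 35 to 70 g. Origin: centre of its underside
- roll_mid (a point): Centre of the long roll, 20 mm above its underside
- bun: Round bread bun, 66 mm across and 43 mm high, on the same board 120 to 160 mm to one side of the roll; leave it. Origin: centre of its underside
- tongs: Stainless serving tongs, 265 mm long, 120 g, lying on their side: the two arms stand side by side and close level. Origin: underside (table), midway between the arms at the place to grip, near the centre of mass; x along the tongs to the heads (away from the robot), z up. Pivot at x = -100 mm, middle of the heads at x = +110 mm. Heads and pivot are 36 mm tall. Frame fixed to the left (+y) arm
- tongs_arm (a joint): How far the tongs are squeezed, rad: 0 sprung fully open (79 mm between the heads, 51 mm over the arms at the grip); 0.16: 46 mm between the heads, 35 mm over the arms, then parallel; 0.36 nearly shut. The right (-y) arm turns towards the left one about the pivot. At the grip the spring pushes back with about 4 N when open, 6 N at 0.16, 8.5 N at 0.36
- jaw_left (a point): Middle of the inner face of the left (+y) head, 18 mm above the tongs' underside; each head is 42 mm long along the tongs and 36 mm tall, with edges turned in by about 4 mm. The point midway between jaw_left and jaw_right is where the roll goes
- jaw_right (a point): Middle of the inner face of the right (-y) head
- grip_left (a point): Point on the outside of the left arm at the grip, 18 mm above the underside, 100 mm from the pivot. The arm is a 3 mm strip, there 26 mm tall (5 to 31 mm above the underside)
- grip_right (a point): The same point on the right arm. Gripper fingers go outside the two arms here, from above; there is flat arm for about 50 mm both ways along the tongs
- bowl: Round lidded foam bowl, 164 mm across, 61 mm high; leave it. Origin: centre of its underside
- cup: Lidded drink cup, 80 mm across, 104 mm high; leave it. Origin: centre of its underside
- napkins: Steel napkin dispenser, 100 by 150 by 90 mm high; leave it. Origin: centre of its underside
Things that resemble listed ones, but are neither listed nor needed, are in the scene too. Leave any orange look-alike of the box alone.

How it is judged:
By the outcome, as a careful person would: the job done as asked, in the order asked, and still so for the second after the job is handed in, while the arm keeps its last pose, push and grip.
It also fails if it takes over 64 s, if anything falls off the work surface, if the arm or the gripper's body presses on something with over 40 N, if the wrist force passes 120 N, or if a joint passes its speed limit or range.

## Robot

A 6-joint arm with a two-finger parallel gripper is mounted at the origin on the work surface. World frame = base frame: x ahead of the robot, y to its left, z up, the work surface at z = 0. Lengths are in mm, angles in rad, forces in N, time in s.
With the tool pointing down it reaches from about 300 to 875 mm from the base axis. Payload 6.4 kg.
Tool frame: the origin (TCP) lies midway between the tips of the shut fingers; the grasp point (between the pads) lies 19 mm behind it; z points along the fingers, y is the direction in which the jaws open and shut (so a half turn about z gives the same grasp; the last joint's range is limited). The gripper opens to 85 mm and grips with 20 to 120 N. Pads are 22 mm wide; open, the fingers measure 114 mm over their backs; the gripper's body (76 mm by 85 mm) begins 54 mm behind the grasp point. The pads swing forward as they close: fully open they stand 13 mm farther back than shut.
Start: joints at [1.045, 0.181, 1.607, -0, 1.354, -0.206], TCP at [180.755, 545.865, 231.288] pointing down, gripper open.
Joint ranges: [-2.99, 2.99], [-0.89, 2.07], [0.3, 2.58], [-1.14, 4.28], [0, 2.63], [-3.12, 3.12]. Speed limits (rad/s): [2.57, 2.57, 3.01, 3.14, 3.14, 3.14].

## Interface

Orientations are given as a rotation vector (axis times angle).
In Python, from cell import bot, snapshot gives the robot as it stands.
- The arm moves only by the tool send_rows, never from a script. Its argument "targets" is a list of rows, each a list of 7 numbers: the turn, a rotation vector about the world's x, y, z in units of 0.15 rad (1.0 is 0.15 rad), then the shift along the world's x, y, z in units of 20 cm (1.0 is 20 cm), then the closure, from -1 (fully open) to 1 (shut). In form: [[rx, ry, rz, x, y, z, grip], ...]. A call has 1 to 20 rows; each row shifts and turns the commanded pose from where the row before left it; what a row does not reach is not made up. A row lasts 1/10 s, in which the tool goes at most 50 mm and 8.59 degrees, less where a joint would pass 70% of its speed; a pose out of reach is approached as far as the arm can. A call with a number of a shift or a turn outside -1 to 1 is refused whole. A call with a gripper value outside its range is refused whole. The fingers move at their own pace and stop on an object; the grip force is fixed at half the most. Time passes only in rows, so rows that do not move let the fingers close. It gives the time, the measured TCP pose, the force and the opening at its end, in the units of the state.
- bot.get_obs(): the state, without advancing time (a new reading comes with each control period).
- snapshot(name): name is "scene" or "top" or "wrist"; returns a dict with "image" (400x640x3 uint8, red, green, blue), "camera_matrix" (3x3 intrinsics, pixels), "pose" (4x4, takes a point from camera to world coordinates); the wrist camera has in their place "hand_eye" (4x4, takes a point from camera to tool coordinates, whose origin is the TCP and whose axes are the flange's). Camera axes: x right, y down, z forward; pixel columns grow to the right and rows downward; lengths in mm; the calibration is good to about 2 mm. The wrist camera is an equidistant fisheye: a pixel r from the principal point sees the ray r / f radians off the axis. A picture is of the moment at which its call begins: read the wrist's pose just before it. There is no depth.
- bot.sign_off(): hands the job in, once; it reports no verdict.
The state is a dict: "time_s": time; "joint_positions": joint angles; "joint_vel": joint speeds; "tau": joint torques, N m; "position": TCP position; "ee_rot": TCP orientation; "ft_force": force on the tool from outside, world axes, zero at the start; "wrist_torque": the same for the moment, N m; "opening": opening from 0.0 (shut) to 1.0 (fully open).
Only numpy, scipy, OpenCV 4.12 (cv2) and the standard library are available. Lean on these libraries where they do the work, as an engineer would, in place of code of your own. Each camera call takes 0.05 s, during which the arm holds its last target. There are 200 camera calls.

## Working session

There is one attempt and no reset: what is moved stays moved. The work goes in short steps, Python scripts to look and compute and a tool call to move; the robot and the scene stay as the last step left them, time stands still between calls to the robot, and variables do not carry over. Pictures are saved under pics/ and viewed, about 8 in all and at most 12, crops included, and the job is handed in when it is done.

Besides the shell and the picture viewer there is one more tool, called after "Request:" in YAML: its name, and indented under it one key for each argument. send_rows: Moves the arm, as the interface text tells. Its arguments: {"type":"object","properties":{"targets":{"type":"array"}},"required":["targets"]}

```bash
mkdir -p pics; ls; cat > h.py <<'E'
import numpy as np, cv2
from cell import bot, snapshot
def save(n,f,crop=None,s=1):
    d=snapshot(n); im=d["image"][:,:,::-1]
    if crop: x0,y0,x1,y1=crop; im=im[y0:y1,x0:x1]
    cv2.imwrite("pics/"+f,cv2.resize(im,None,fx=s,fy=s,interpolation=cv2.INTER_CUBIC)); return d
def ray(d,u,v):
    K=np.array(d["camera_matrix"]);P=np.array(d["pose"])
    return P[:3,3],P[:3,:3]@np.linalg.inv(K)@[u,v,1]
def at(d,u,v,z):
    o,r=ray(d,u,v); return np.round(o+r*(z-o[2])/r[2],1)
def proj(d,p):
    K=np.array(d["camera_matrix"]);P=np.array(d["pose"])
    c=P[:3,:3].T@(np.array(p)-P[:3,3]); q=K@c; return np.round(q[:2]/q[2],1)
E
python3 - <<'E'
from h import *
import pickle
a=save("top","top.png",s=1.25);b=save("scene","scene.png",s=1.25)
pickle.dump((a,b),open("c.pkl","wb"))
print(a["pose"],a["camera_matrix"],b["pose"]); print(bot.get_obs())
E
```

```text
pics
[[-6.06146218e-03 -9.83815410e-01  1.79082377e-01  3.35177049e+02]
 [-9.99964684e-01  7.00594177e-03  4.64202772e-03 -7.94855237e+01]
 [-5.82153911e-03 -1.79047915e-01 -9.83823131e-01  1.24203779e+03]
 [ 0.00000000e+00  0.00000000e+00  0.00000000e+00  1.00000000e+00]] [[377.30066308   0.         319.11260715]
 [  0.         377.30066308 201.54336799]
 [  0.           0.           1.        ]] [[-4.50146424e-01  7.08146182e-01 -5.43964320e-01  1.43587538e+03]
 [ 8.92948827e-01  3.54760410e-01 -2.77105475e-01  3.57416999e+02]
 [-3.25417944e-03 -6.10470340e-01 -7.92032433e-01  1.40132061e+03]
 [ 0.00000000e+00  0.00000000e+00  0.00000000e+00  1.00000000e+00]]
{'time_s': 0.1, 'joint_positions': array([ 1.04470813e+00,  1.81468157e-01,  1.60787006e+00,  3.09776348e-06,
        1.35380605e+00, -2.06291280e-01]), 'joint_vel': array([ 0.00087744, -0.00203051, -0.00244877,  0.0007196 , -0.00017857,
        0.00099304]), 'tau': array([-1.70084572e-04, -4.45869112e+01, -3.52238595e+01, -2.59500939e-04,
        4.16206065e-03,  1.21958482e-05]), 'position': array([180.49688028, 545.43129976, 230.49179437]), 'ee_rot': array([-5.00109972e-01, -3.10096454e+00,  2.27356470e-03]), 'ft_force': array([-0.50040734,  0.70014616,  0.29964004]), 'wrist_torque': array([-0.00399064, -0.01476794,  0.06793057]), 'opening': 0.9968247092875868}
```

View pics/top.png

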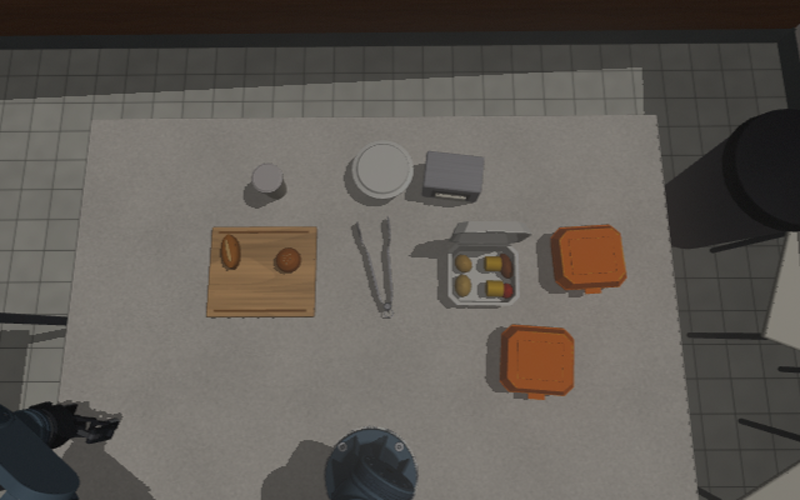

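View pics/scene.png

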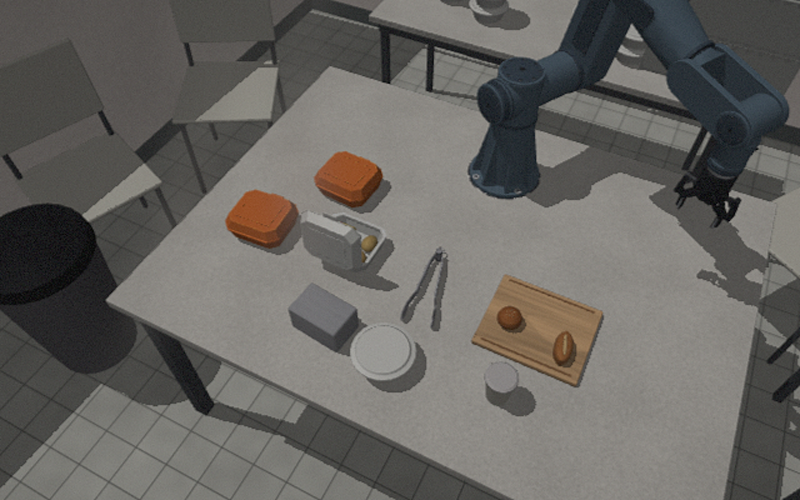

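Seen in the top view (800 px wide): the white open box at (483,275), with orange look-alikes at (590,257) and (538,360). The long roll is at (231,251) and the round bun at (288,260). The tongs have their pivot at (387,312) and heads at (357,226) and (387,224). I choose the white box, the long roll and the tongs, and check them in one close crop.

```bash
python3 - <<'E'
from h import *
d=save("top","crop.png",(160,170,426,260),3)
s=save("scene","crop2.png",(220,160,500,320),2.5)
a=lambda u,v,z:print(u,v,at(d,u/1.25,v/1.25,z))
for p in [(231,251,38),(288,260,38),(387,312,36),(357,226,36),(387,224,36),(483,275,45),(448,300,45),(520,300,45),(381,168,61),(267,178,104),(453,175,90)]:a(*p)
E
```

```text
231 251 [559.9 362.9  38. ]
288 260 [535.1 213.6  38. ]
387 312 [399.8 -42.6  36. ]
357 226 [624.7  35.8  36. ]
387 224 [629.5 -43.   36. ]
483 275 [ 491.6 -288.3   45. ]
448 300 [ 428.5 -197.4   45. ]
520 300 [ 427.3 -379.4   45. ]
381 168 [774.9 -28.2  61. ]
267 178 [734.7 258.3 104. ]
453 175 [ 743.8 -213.6   90. ]
```

View pics/crop.png

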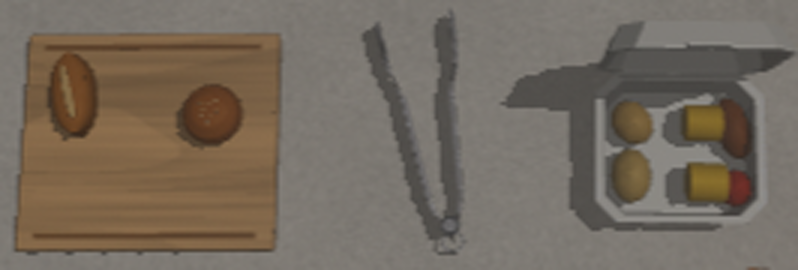

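View pics/crop2.png

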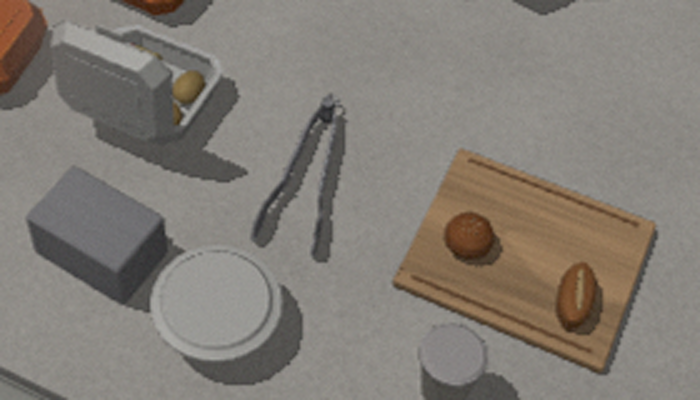

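```bash
python3 - <<'E'
from h import *
import pickle
d,s=pickle.load(open("c.pkl","rb"))
T=lambda u,v,z:at(d,160+u/3,170+v/3,z)
S=lambda u,v,z:at(s,220+u/2.5,160+v/2.5,z)
print("box front L/R",T(598,205,45),T(765,205,45),"front edge",T(620,221,45),T(745,221,45),"hinge side",T(606,82,45),T(760,78,45))
print("lid top edge if z=200",T(620,24,200),T(780,24,200), T(605,72,200),T(795,52,200))
print("lid S edge",S(62,28,200),S(165,75,200),S(55,75,60),S(160,138,60))
print("roll ends",T(64,55,38),T(80,136,38),"mid",T(72,95,38),S(577,295,40))
print("roll S ends",S(578,264,38),S(574,328,38))
print("tongs T head L",T(368,32,30),T(377,52,36),"R",T(445,14,36),"pivot",T(448,226,36),T(448,248,20))
print("tongs S headL",S(320,255,5),S(325,205,36),"headR",S(262,240,5),S(265,208,36),"pivot",S(328,100,36),S(327,118,20))
E
```

```text
box front L/R [ 433.8 -200.5   45. ] [ 432.6 -376.5   45. ] front edge [ 416.8 -223.2   45. ] [ 415.9 -354.6   45. ] hinge side [ 565.9 -212.4   45. ] [ 569.1 -378.2   45. ]
lid top edge if z=200 [ 591.8 -209.9  200. ] [ 590.7 -361.   200. ] [ 545.6 -194.5  200. ] [ 563.5 -373.6  200. ]
lid S edge [ 578.8 -352.7  200. ] [ 588.4 -193.8  200. ] [ 559.2 -396.8   60. ] [ 589.9 -209.9   60. ]
roll ends [601.5 376.7  38. ] [512.1 354.1  38. ] mid [557.1 365.4  38. ] [558.3 369.4  40. ]
roll S ends [512.8 356.7  38. ] [603.4 380.3  38. ]
tongs T head L [626.7  46.1  30. ] [602.8  35.4  36. ] R [644.9 -38.9  36. ] pivot [413.3 -41.8  36. ] [390.9 -41.3  20. ]
tongs S headL [629.2  49.5   5. ] [573.9  29.8  36. ] headR [642.6 -29.1   5. ] [613.8 -39.1  36. ] pivot [409.8 -40.7  36. ] [428.1 -33.1  20. ]
```

Request:
send_rows:
  targets:
    - [0,0,0,0,0,0.25,1]
    - [0,0,0,0,0,0.25,1]
    - [0,0,0,0.1,-0.174,0,1]
    - [0,0,0,0.1,-0.174,0,1]
    - [0,0,0,0.1,-0.174,0,1]
    - [0,0,0,0.1,-0.174,0,1]
    - [0,0,0,0.1,-0.174,0,1]
    - [0,0,0,0.1,-0.174,0,1]
    - [0,0,0,0.1,-0.174,0,1]
    - [0,0,0,0.1,-0.174,0,1]
    - [0,0,0,0.1,-0.174,0,1]
    - [0,0,0,0.1,-0.174,0,1]
    - [0,0,0,0.1,-0.174,0,1]
    - [0,0,0,0.1,-0.174,0,1]
    - [0,0,0,0.1,-0.174,0,1]
    - [0,0,0,0.1,-0.174,0,1]
    - [0,0,0,0.1,-0.174,0,1]
    - [0,0,0,0.1,-0.174,0,1]
    - [0,0,0,0.1,-0.174,0,1]
    - [0,0,0,0.1,-0.174,0,1]

```text
time_s: 2.2
position: [541.3, -82.1, 331.1]
ee_rot: [-0.501, -3.101, -0.0]
ft_force: [1.1, 0.0, -0.2]
opening: -0.0
```

Request:
send_rows:
  targets:
    - [0,0,0,0.1,-0.174,0,1]
    - [0,0,0,0.1,-0.174,0,1]
    - [0,0,0,0.1,-0.174,0,1]
    - [0,0,0,0.1,-0.174,0,1]
    - [0,0,0,0.1,-0.174,0,1]
    - [0,0,0,0.1,-0.174,0,1]
    - [0,0,0,0,0,0,1]
    - [0,0,0,0,0,0,1]

```text
time_s: 3.0
position: [660.5, -290.0, 329.4]
ee_rot: [-0.502, -3.099, -0.002]
ft_force: [1.0, 0.1, -0.8]
opening: -0.0
```

Request:
send_rows:
  targets:
    - [0,0,0,0,0,-0.2,1]
    - [0,0,0,0,0,-0.2,1]
    - [0,0,0,0,0,-0.2,1]
    - [0,0,0,0,0,-0.2,1]
    - [0,0,0,-0.1,0,0,1]
    - [0,0,0,-0.1,0,0,1]
    - [0,0,0,-0.1,0,0,1]
    - [0,0,0,-0.077,0,0,1]
    - [0,0,0,-0.077,0,0,1]
    - [0,0,0,-0.077,0,0,1]
    - [0,0,0,-0.077,0,-0.027,1]
    - [0,0,0,-0.077,0,-0.027,1]
    - [0,0,0,-0.077,0,-0.027,1]

```text
time_s: 4.3
position: [508.0, -288.0, 156.0]
ee_rot: [0.498, 3.1, -0.001]
ft_force: [0.1, 0.6, -0.1]
opening: 0.001
```

Request:
send_rows:
  targets:
    - [0,0,0,-0.07,0,-0.057,1]
    - [0,0,0,-0.07,0,-0.057,1]
    - [0,0,0,-0.045,0,-0.063,1]
    - [0,0,0,-0.045,0,-0.063,1]
    - [0,0,0,-0.028,0,-0.06,1]
    - [0,0,0,-0.028,0,-0.06,1]
    - [0,0,0,0,0,0,1]

```text
time_s: 5.0
position: [449.6, -288.2, 80.9]
ee_rot: [-0.5, -3.098, -0.004]
ft_force: [-0.3, 1.2, -0.6]
opening: -0.003
```

Request:
send_rows:
  targets:
    - [0,0,0,0,0,-0.02,1]
    - [0,0,0,0,0,0,1]

```text
time_s: 5.2
position: [451.4, -289.5, 78.9]
ee_rot: [0.5, 3.101, -0.0]
ft_force: [-0.0, 1.0, 0.0]
opening: 0.001
```

Request:
send_rows:
  targets:
    - [0,0,0,0,0,-0.02,1]
    - [0,0,0,0,0,-0.02,1]
    - [0,0,0,0,0,0,1]

```text
time_s: 5.5
position: [451.8, -290.0, 73.1]
ee_rot: [0.499, 3.101, -0.001]
ft_force: [-5.1, 3.5, 15.6]
opening: 0.001
```

```bash
python3 - <<'E'
from h import *
save("scene","p3.png",(180,100,460,300),2.5)
E
```

```text
(no output)
```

View pics/p3.png

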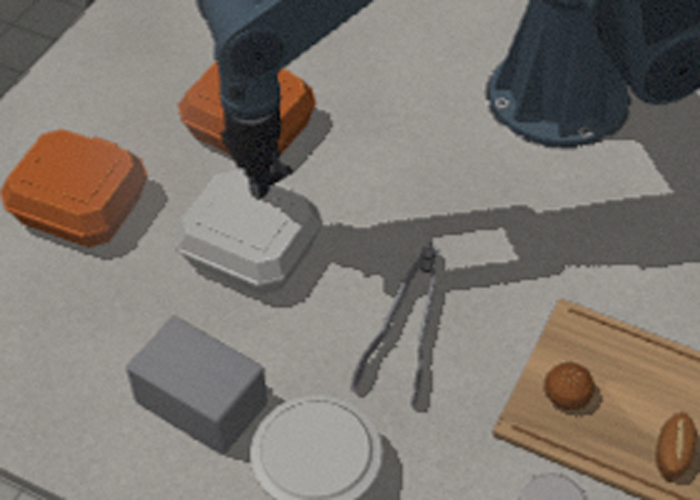

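Picture 5: the white lid lies flat at (245,225) with the fingertip on it (z 73, 16 N), so it is shut. Now to the tongs.

Request:
send_rows:
  targets:
    - [0,0,0,0,0,0.2,1]
    - [0,0,0,0,0,0.2,1]
    - [0,0,0,0,0,0.2,1]
    - [0,0,0,0,0,0.2,-1]
    - [0,0,0.88,0.04,0.193,0,-1]
    - [0,0,0.88,0.04,0.193,0,-1]
    - [0,0,0.88,0.04,0.193,0,-1]
    - [0,0,0.88,0.04,0.193,0,-1]
    - [0,0,0,0.04,0.193,0,-1]
    - [0,0,0,0.04,0.193,0,-1]
    - [0,0,0,0.04,0.193,0,-1]
    - [0,0,0,0,0,0,-1]
    - [0,0,0,0,0,0,-1]

```text
time_s: 6.85
position: [507.2, -18.5, 231.0]
ee_rot: [0.33, -3.124, 0.001]
ft_force: [-0.3, 0.1, 0.7]
opening: 0.998
```

```bash
python3 - <<'E'
from h import *
import pickle
o=bot.get_obs();d=save("wrist","w1.png",s=1.25);pickle.dump((o,d),open("w1.pkl","wb"))
print(o["position"],o["ee_rot"],o["joint_positions"],d["hand_eye"],d["camera_matrix"])
E
```

```text
[507.24277402 -18.45822333 231.04267116] [ 3.30466409e-01 -3.12413560e+00  7.25563199e-04] [-2.70307149e-01  2.88430199e-02  1.77389026e+00 -4.51887524e-04
  1.33871546e+00 -2.05177280e+00] [[ 9.24217029e-05 -9.45385019e-01 -3.25955759e-01  8.34803406e+01]
 [ 9.99999840e-01  2.69402619e-04 -4.97820662e-04  2.09851082e-01]
 [ 5.58445532e-04 -3.25955661e-01  9.45384893e-01 -1.42540178e+02]
 [ 0.00000000e+00  0.00000000e+00  0.00000000e+00  1.00000000e+00]] [[309.70691629   0.         321.36793041]
 [  0.         309.70691629 200.86872708]
 [  0.           0.           1.        ]]
```

View pics/w1.png

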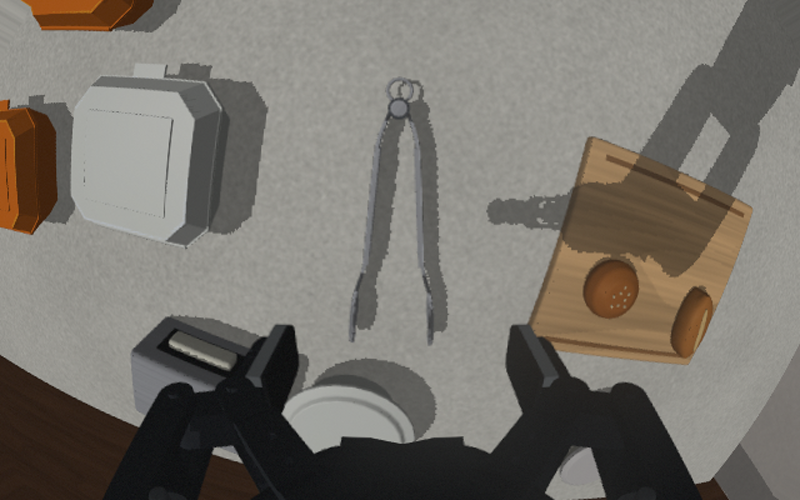

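Picture 6 (wrist, 800 px): tongs pivot at (399,107), arms running to the heads at (353,315) and (430,315). The shut white box has its lid centre near (128,162), and the roll is at (692,322).

```bash
cat >> h.py <<'E'
from scipy.spatial.transform import Rotation as Ro
def wat(o,d,u,v,z,s=1.25):
    K=d["camera_matrix"];H=np.array(d["hand_eye"])
    q=np.array([(u/s-K[0,2])/K[0,0],(v/s-K[1,2])/K[1,1]]);r=np.hypot(*q)
    ray=np.append(q/r*np.sin(r),np.cos(r)) if r>0 else np.array([0,0,1.])
    R=Ro.from_rotvec(o["ee_rot"]).as_matrix()
    c=R@H[:3,3]+o["position"]; w=R@H[:3,:3]@ray
    return np.round(c+w*(z-c[2])/w[2],1)
E
python3 - <<'E'
from h import *
import pickle
o,d=pickle.load(open("w1.pkl","rb"))
W=lambda u,v,z:wat(o,d,u,v,z)
print("pivot",W(399,107,36))
hl,hr=W(429,290,36),W(355,290,36);print("heads start",hl,hr,"end",W(432,332,36),W(351,330,36))
print("arms mid",W(420,210,31),W(371,210,31),W(417,170,31),W(377,150,31))
print("lid rect",[W(*p,74) for p in [(90,108),(172,118),(165,217),(83,205)]],"tab",W(135,70,45),W(166,72,45))
print("lid flat",[W(*p,74) for p in [(100,76),(208,84),(185,243),(76,220)]])
print("roll",W(692,322,38),W(706,287,32),W(686,358,32),"bun",W(611,288,38))
E
```

```text
pivot [412.8 -41.1  36. ]
heads start [572.6  22.3  36. ] [587.7 -47.3  36. ] end [617.7  36.5  36. ] [632.9 -44.2  36. ]
arms mid [499.1  -3.3  31. ] [508.4 -46.8  31. ] [464.  -13.9  31. ] [453.8 -52.2  31. ]
lid rect [array([ 447. , -338.3,   74. ]), array([ 450. , -231.9,   74. ]), array([ 539.7, -231.9,   74. ]), array([ 546.2, -344.4,   74. ])] tab [ 407.9 -306.5   45. ] [ 408.8 -266.    45. ]
lid flat [array([ 415.5, -328.9,   74. ]), array([ 418.2, -200. ,   74. ]), array([ 560.3, -208.7,   74. ]), array([ 564.7, -357.3,   74. ])]
roll [554.4 364.1  38. ] [507.6 368.4  32. ] [609.6 395.8  32. ] bun [532.7 213.8  38. ]
```

Request:
send_rows:
  targets:
    - [0,0,-0.25,0.02,-0.028,-0.2,-1]
    - [0,0,0,0,0,-0.2,-1]
    - [0,0,0,0,0,-0.2,-1]
    - [0,0,0,0,0,-0.2,-1]
    - [0,0,0,0,0,-0.2,-1]
    - [0,0,0,0,0,-0.1,-1]
    - [0,0,0,0,0,-0.05,-1]
    - [0,0,0,0,0,0,-1]

```text
time_s: 7.7
position: [510.2, -25.7, -0.0]
ee_rot: [0.265, -3.128, -0.001]
ft_force: [0.7, 0.4, 0.2]
opening: 0.997
```

Request:
send_rows:
  targets:
    - [0,0,0,0,0,0,-0.3]
    - [0,0,0,0,0,0,-0.2]
    - [0,0,0,0,0,0,-0.1]
    - [0,0,0,0,0,0,0]
    - [0,0,0,0,0,0,0]
    - [0,0,0,0,0,0,0]
    - [0,0,0,0,0,0,0]

```text
time_s: 8.4
position: [513.3, -25.3, 3.5]
ee_rot: [-0.268, 3.126, -0.003]
ft_force: [-1.0, 0.1, 8.1]
opening: 0.501
```

```bash
python3 - <<'E'
from h import *
import pickle
o=bot.get_obs();d=save("wrist","w2.png",s=1.25);pickle.dump((o,d),open("w2.pkl","wb"))
print(o["position"],o["ee_rot"],o["opening"],o["ft_force"])
E
```

```text
[513.31119115 -25.2878536    3.47111348] [-2.67934928e-01  3.12575809e+00 -2.80931527e-03] 0.5013389545717 [-0.96443002  0.14989883  8.13379943]
```

View pics/w2.png

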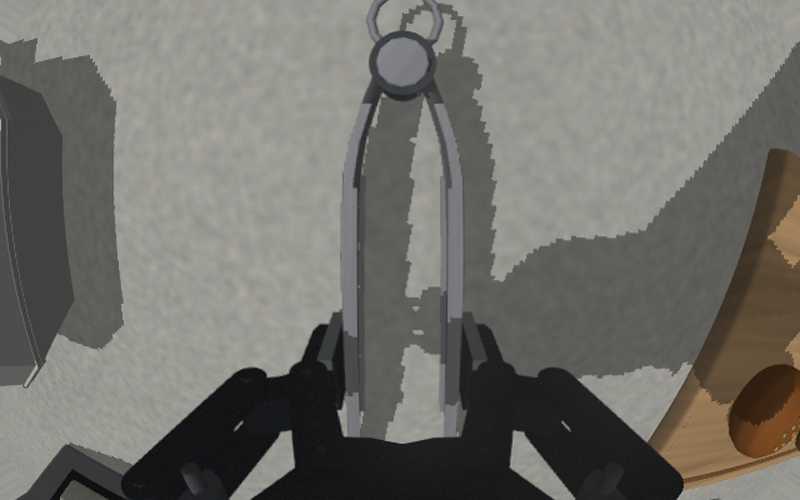

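Picture 7: both pads sit outside the arms at (343,360) and (465,360), with the pivot centred at (403,60) and a 43 mm opening. The tips touch the table (8 N), so I lift now.

Request:
send_rows:
  targets:
    - [0,0,0,0,0,0.03,0]
    - [0,0,0,0,0,0.05,0]
    - [0,0,0,0,0,0.08,0]
    - [0,0,0,0,0,0.1,0]
    - [0,0,0,0,0,0.1,0]
    - [0,0,0,0,0,0.1,0]
    - [0,0,0,0,0,0.1,0]
    - [0,0,0,0,0,0.1,0]
    - [0,0,0,0,0,0.1,0]
    - [0,0,0,0,0,0.04,0]
    - [0,0,0,0,0,0,0]

```text
time_s: 9.55
position: [512.0, -24.9, 162.7]
ee_rot: [-0.268, 3.127, -0.002]
ft_force: [0.2, -0.6, -1.7]
opening: 0.503
```

Request:
send_rows:
  targets:
    - [0,0,0,0,0.05,0,0]
    - [0,0,0,-0.02,0.1,0,0]
    - [0,0,0.13,-0.025,0.15,0,0]
    - [0,0,0.13,-0.025,0.15,0,0]
    - [0,0,0.13,-0.025,0.15,0,0]
    - [0,0,0.14,-0.025,0.15,0,0]
    - [0,0,0,-0.025,0.15,0,0]
    - [0,0,0,-0.025,0.15,0,0]
    - [0,0,0,-0.025,0.15,0,0]
    - [0,0,0,-0.025,0.15,0,0]
    - [0,0,0,-0.025,0.15,0,0]
    - [0,0,0,-0.025,0.15,0,0]
    - [0,0,0,-0.025,0.1,0,0]
    - [0,0,0,-0.01,0.065,0,0]
    - [0,0,0,0,0,0,0]
    - [0,0,0,0,0,0,0]

```text
time_s: 11.15
position: [449.7, 337.8, 160.3]
ee_rot: [0.393, -3.116, 0.001]
ft_force: [0.0, -0.6, -0.7]
opening: 0.503
```

```bash
python3 - <<'E'
from h import *
import pickle
o=bot.get_obs();d=save("wrist","w3.png",s=1);pickle.dump((o,d),open("w3.pkl","wb"))
save("scene","s3.png",(300,100,580,340),2.5)
a=cv2.imread("pics/w3.png");b=cv2.imread("pics/s3.png");t=save("top","t3.png",(100,130,300,270),2)
c=cv2.imread("pics/t3.png");b=cv2.resize(b,(400,343))
out=np.zeros((600,800,3),np.uint8);out[:250,:400]=cv2.resize(a,(400,250));out[:280,400:]=c;out[250:593,:400]=b;cv2.imwrite("pics/m3.png",out)
print(o["position"],o["ee_rot"],o["opening"],o["ft_force"],o["wrist_torque"])
E
```

```text
[449.74542577 337.8270141  160.29392224] [ 3.92559966e-01 -3.11567513e+00  1.34904804e-03] 0.5032544638629954 [ 0.01572691 -0.57734387 -0.65175601] [-0.01176036 -0.02030662 -0.02075707]
```

View pics/m3.png

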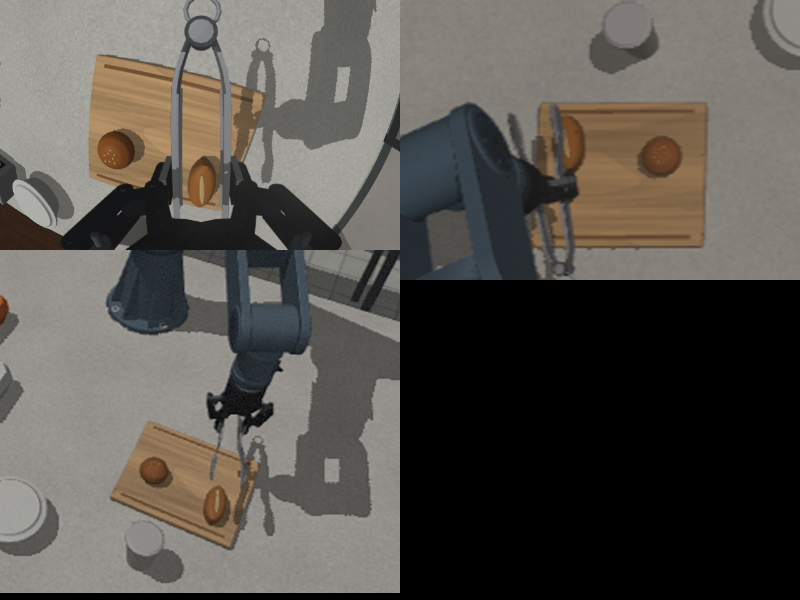

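Picture 8 (montage): the tongs hang level and have not slipped, with the pivot at (201,31) in the wrist panel. The roll shows between the arms at (202,183) and the bun well aside at (115,149).

```bash
python3 - <<'E'
from h import *
import pickle
o,d=pickle.load(open("w3.pkl","rb"))
W=lambda u,v,z:wat(o,d,u*1.6,v*1.6,z,1)
print("roll",W(202,183,40),"ends",W(202,155,36),W(201,207,36),"pivot",W(201,31,196))
a=.2508;t=np.array([np.cos(a),np.sin(a)]);n=np.array([-t[1],t[0]]);v=W(202,183,40)[:2]-o["position"][:2];print(v@t,v@n)
v=W(202,155,38)[:2]-o["position"][:2];print(v@t,v@n); v=W(201,207,36)[:2]-o["position"][:2];print(v@t,v@n)
v=W(201,31,196)[:2]-o["position"][:2];print(v@t,v@n)
E
```

```text
roll [553.3 366.3  40. ] ends [504.2 353.6  36. ] [610.6 379.3  36. ] pivot [352.5 313.2 196. ]
107.38118279263462 1.8821137257206753
55.62227481894437 1.722597673050945
166.11483292361424 0.2547409068227599
-100.3149316884654 0.2777355116540937
```

Request:
send_rows:
  targets:
    - [0,0,0,0.006,0.006,-0.05,-0.05]
    - [0,0,0,0,0,-0.1,-0.05]
    - [0,0,0,0,0,-0.1,-0.05]
    - [0,0,0,0,0,-0.1,-0.05]
    - [0,0,0,0,0,-0.08,-0.05]
    - [0,0,0,0,0,-0.08,-0.05]
    - [0,0,0,0,0,-0.06,-0.05]
    - [0,0,0,0,0,-0.05,-0.05]
    - [0,0,0,0,0,-0.04,-0.05]
    - [0,0,0,0,0,0,-0.05]

```text
time_s: 12.3
position: [450.7, 339.0, 28.0]
ee_rot: [0.391, -3.115, 0.001]
ft_force: [0.0, -0.3, -0.9]
opening: 0.523
```

```bash
python3 - <<'E'
from h import *
o=bot.get_obs();save("scene","s4.png",(420,190,520,320),4.6)
save("top","t4.png",(140,150,220,260),4)
b=cv2.imread("pics/s4.png");c=cv2.imread("pics/t4.png")
out=np.zeros((600,800,3),np.uint8);out[:598,:460]=b;out[:440,470:790]=c;cv2.imwrite("pics/m4.png",out)
print(o["position"],o["ft_force"],o["wrist_torque"])
E
```

```text
[450.72066033 339.04260306  27.97265471] [ 0.01507555 -0.30604646 -0.85149684] [ 0.04336935  0.01245554 -0.00956204]
```

View pics/m4.png

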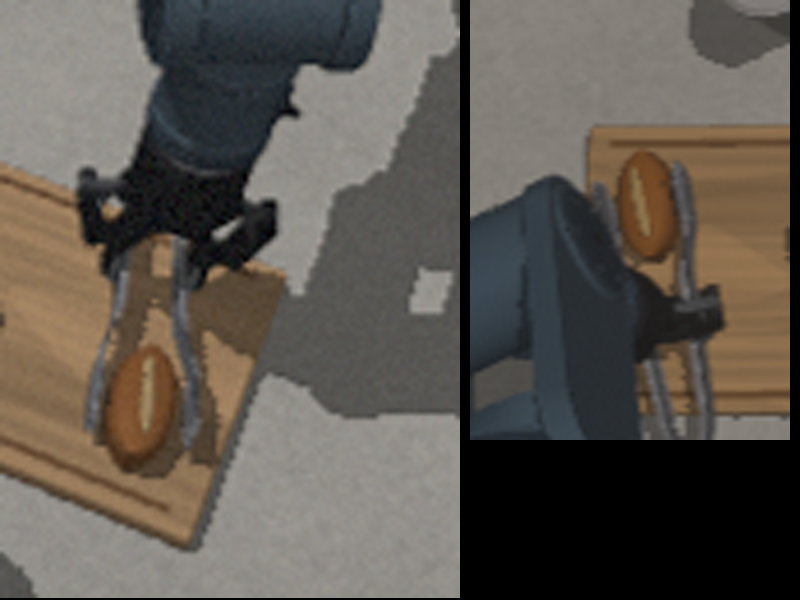

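Picture 9: the heads stand on both sides of the roll, at (95,400) and (190,430) around the roll at (143,405) in the left panel. There is no contact force, so I close.

Request:
send_rows:
  targets:
    - [0,0,0,0,0,0,0.05]
    - [0,0,0,0,0,0,0.1]
    - [0,0,0,0,0,0,0.15]
    - [0,0,0,0,0,0,0.2]
    - [0,0,0,0,0,0,0.25]
    - [0,0,0,0,0,0,0.3]
    - [0,0,0,0,0,0,0.3]

```text
time_s: 13.1
position: [451.3, 339.4, 29.1]
ee_rot: [0.392, -3.117, 0.0]
ft_force: [-0.8, -0.1, -1.3]
opening: 0.388
```

Request:
send_rows:
  targets:
    - [0,0,0,0,0,0,0.4]
    - [0,0,0,0,0,0,0.5]
    - [0,0,0,0,0,0,0.5]
    - [0,0,0,0,0,0,0.5]

```text
time_s: 13.5
position: [451.3, 339.5, 29.1]
ee_rot: [0.392, -3.117, 0.0]
ft_force: [-0.4, 0.5, -1.2]
opening: 0.387
```

Request:
send_rows:
  targets:
    - [0,0,0,0,0,0.02,0.5]
    - [0,0,0,0,0,0.04,0.5]
    - [0,0,0,0,0,0.06,0.5]
    - [0,0,0,0,0,0.08,0.5]
    - [0,0,0,0,0,0.1,0.5]
    - [0,0,0,0,0,0.1,0.5]
    - [0,0,0,0,0,0.1,0.5]
    - [0,0,0,0,0,0.1,0.5]
    - [0,0,0,0,0,0.08,0.5]
    - [0,0,0,0,0,0.04,0.5]
    - [0,0,0,0,0,0,0.5]
    - [0,0,0,0,0,0,0.5]

```text
time_s: 14.7
position: [451.1, 339.3, 172.8]
ee_rot: [0.392, -3.117, 0.0]
ft_force: [0.4, -0.3, -1.8]
opening: 0.385
```

```bash
python3 - <<'E'
from h import *
o=bot.get_obs();save("scene","s5.png",(420,170,520,300),4.6)
save("wrist","w5.png",(120,40,520,400),0.85)
b=cv2.imread("pics/s5.png");c=cv2.imread("pics/w5.png")
out=np.zeros((600,800,3),np.uint8);out[:598,:460]=b;out[:c.shape[0],460:460+c.shape[1]]=c[:,:340];cv2.imwrite("pics/m5.png",out)
print(o["position"],o["ft_force"],o["wrist_torque"],o["opening"])
E
```

```text
[451.06438283 339.31576313 172.8148781 ] [ 0.44276983 -0.32218285 -1.84128263] [-0.02451412  0.00955112 -0.00843008] 0.38503575080967334
```

View pics/m5.png

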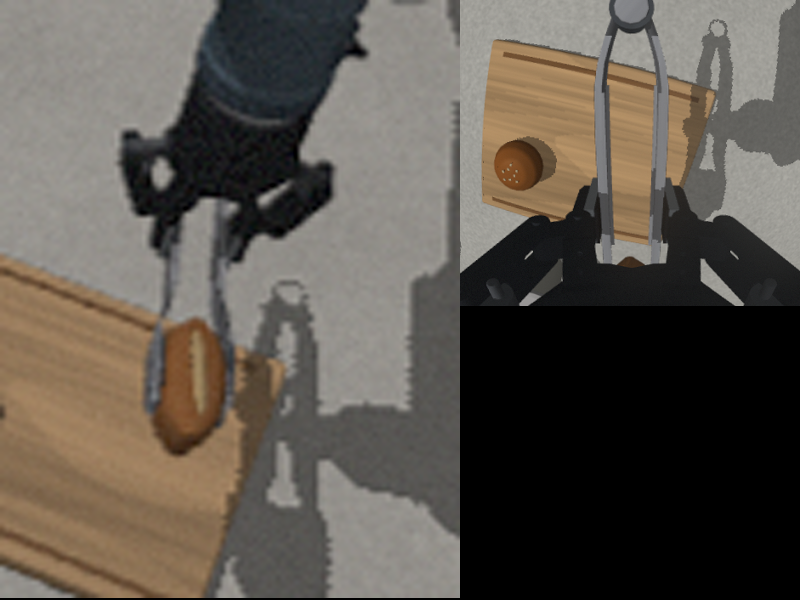

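Picture 10: the roll is held in the tongs, level, at (187,385), clear of the board. Now I carry it over the box.

Request:
send_rows:
  targets:
    - [0,0,0,0,-0.04,0,0.5]
    - [0,0,0,-0.01,-0.08,0,0.5]
    - [0,0,0,-0.014,-0.12,0,0.5]
    - [0,0,0,-0.014,-0.15,0,0.5]
    - [0,0,0,-0.014,-0.15,0,0.5]
    - [0,0,0,-0.014,-0.15,0,0.5]
    - [0,0,0,-0.014,-0.15,0,0.5]
    - [0,0,0,-0.014,-0.15,0,0.5]
    - [0,0,0,-0.014,-0.15,0,0.5]
    - [0,0,0,-0.014,-0.15,0,0.5]
    - [0,0,0,-0.014,-0.15,0,0.5]
    - [0,0,0,-0.014,-0.15,0,0.5]
    - [0,0,0,-0.014,-0.15,0,0.5]
    - [0,0,0,-0.014,-0.15,0,0.5]
    - [0,0,0,-0.014,-0.15,0,0.5]
    - [0,0,0,-0.014,-0.15,0,0.5]

```text
time_s: 16.4
position: [408.8, -100.2, 172.8]
ee_rot: [0.391, -3.117, 0.0]
ft_force: [0.7, -0.4, -1.2]
opening: 0.387
```

Request:
send_rows:
  targets:
    - [0,0,0,-0.014,-0.15,0,0.5]
    - [0,0,0,-0.014,-0.15,0,0.5]
    - [0,0,0,-0.014,-0.15,0,0.5]
    - [0,0,0,-0.014,-0.15,0,0.5]
    - [0,0,0,-0.014,-0.15,0,0.5]
    - [0,0,0,-0.014,-0.15,0,0.5]
    - [0,0,0,-0.014,-0.12,0,0.5]
    - [0,0,0,0,-0.05,0,0.5]
    - [0,0,0,0,0,0,0.5]
    - [0,0,0,0,0,0,0.5]
    - [0,0,0,0,0,0,0.5]

```text
time_s: 17.5
position: [390.5, -311.3, 172.9]
ee_rot: [0.393, -3.117, -0.001]
ft_force: [-0.0, -0.7, -2.5]
opening: 0.385
```

```bash
python3 - <<'E'
from h import *
import pickle
o=bot.get_obs();t=save("top","t6.png",(310,140,450,260),2.8)
s=save("scene","s6.png",(200,120,360,270),2.5);pickle.dump((o,t,s),open("f.pkl","wb"))
b=cv2.imread("pics/t6.png");c=cv2.imread("pics/s6.png")
out=np.zeros((400,800,3),np.uint8);out[:336,:392]=b;out[:375,400:]=c;cv2.imwrite("pics/m6.png",out)
print(o["position"],o["ee_rot"],o["ft_force"],o["opening"])
print(proj(t,[494,-288,74]),proj(t,[494,-288,182]),proj(s,[494,-288,74]),proj(s,[494,-288,182]))
E
```

```text
[ 390.45737388 -311.27748449  172.87957484] [ 3.93477263e-01 -3.11662076e+00 -1.26203236e-03] [-0.02246177 -0.68675595 -2.48849299] 0.3853913675039189
[387.8 218. ] [394.4 212.9] [277.7 185.4] [275.4 164.4]
```

View pics/m6.png

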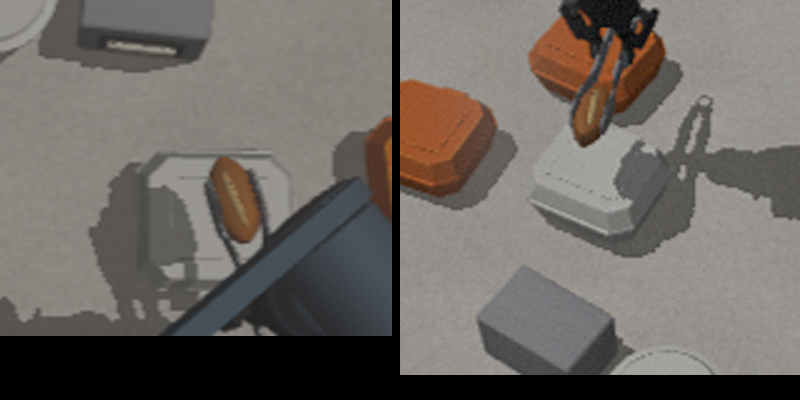

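Picture 11: the roll at top-panel (236,200) triangulates to about (498,-288), and the lid centre at (220,212) to about (499,-290). The lid is shut, and the roll is about 88 mm above it. Handing in.

Request:
send_rows:
  targets:
    - [0,0,0,0,0,0,0.5]
    - [0,0,0,0,0,0,0.5]
    - [0,0,0,0,0,0,0.5]

```text
time_s: 17.9
position: [390.7, -312.3, 173.1]
ee_rot: [-0.393, 3.117, -0.0]
ft_force: [-0.4, -0.7, -1.8]
opening: 0.391
```

```bash
python3 -c "
from cell import bot
o=bot.get_obs();print(o['position'],o['opening'],abs(o['joint_vel']).max());print(bot.sign_off())"
```

```text
[ 390.67235624 -312.31795637  173.14975765] 0.39109028056893896 0.0026879408959335034
the job is handed in; nothing more can be done
None
```

The job is handed in at about 18 s of the 64 s allowed. The foam box lid is shut, and the tongs are holding the long roll still over it.

- **Lid:** I swung it down with the shut fingertips until it met firm contact, 16 N with the fingertip at 73 mm. The pictures then and at the end show it flat.
- **Roll:** I picked up the tongs, closed them on the roll and carried it over the box. The last picture puts the roll at about (498, -288) and the lid centre at about (499, -290). By the arm's height the roll's underside is about 88 mm above the lid.
- **Stillness:** The arm was at rest at hand-in, and the grip opening stayed between 0.385 and 0.391 after closing on the roll.
- **Other things:** Only the tongs touched the bread. I saw no shift of the bun, bowl, cup, napkin dispenser or orange boxes where they appear in the pictures. The last picture does not show all of them, and I did not measure for it.
- **Disagreements:** My estimates of the lid's centre differed by about 6 mm in x between pictures. The fingertips pressed on the table with 8 N while closing on the tongs, which is within the limit.

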